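# Tip the sorted stones from the trough into the catch dish

### The arm

A 6-joint arm with a two-finger parallel gripper is mounted at the origin on the work surface. World frame = base frame: x ahead of the robot, y to its left, z up, the work surface at z = 0. Lengths are in m, angles in rad, forces in N, time in s.
With the tool pointing down it reaches from about 0.275 to 0.85 m from the base axis. Payload 19 kg.
Tool frame: the origin (TCP) lies between the finger pads; the fingertips stand 17 mm ahead of it and the grasp point (between the pads) lies 2 mm behind it; y points along the fingers, x is the direction in which the jaws open and shut, and the axes are right-handed (so a half turn about y gives the same grasp; the last joint's range is limited). The gripper opens to 85 mm and grips with 20 to 120 N. Pads are 22 mm wide; open, the fingers measure 114 mm over their backs; the gripper's body (76 mm by 85 mm) begins 54 mm behind the grasp point. The pads swing forward as they close: fully open they stand 13 mm farther back than shut.
Start: joints at [-1.365, 0.15, 1.437, -0, 1.554, -0.134], TCP at [0.192, -0.542, 0.248] pointing down, gripper open.
Joint ranges: [-2.8, 2.8], [-0.68, 2.1], [0.12, 2.68], [-1.39, 4.53], [0.16, 2.79], [-2.81, 2.81]. Speed limits (rad/s): [1.89, 1.89, 2.22, 3.01, 3.01, 3.01].

### API

Orientations are given as a unit quaternion [x, y, z, w].
In Python, from plant import * gives the robot as it stands.
- The arm moves only by the tool play_rows, never from a script. Its argument "targets" is a list of rows, each a list of 4 numbers: the shift along the tool's x, y, z in units of 25 mm (1.0 is 25 mm), then the turn about the tool's y in units of 5 degrees (1.0 is 5 degrees). A call has 1 to 12 rows; each row shifts and turns the commanded pose from where the row before left it, along the tool's axes as they then stand; what a row does not reach is not made up. A row lasts 1/10 s, in which the tool goes at most 50 mm and 8.59 degrees, less where a joint would pass 70% of its speed; a pose out of reach is approached as far as the arm can. A call is refused whole if a number of a shift passes 1 or a number of a turn 1, either way. A call with a gripper value outside its range is refused whole. "grip" is the gripper's target within -1 to 1 (shut at 1, half-way at 0, fully open at -1), set as the call begins (left out, the last holds). The fingers move at their own pace and stop on an object; "squeeze" is the grip in N (left out, the last holds). Time passes only in rows, so rows that do not move let the fingers close. It gives the time, the measured TCP pose, the force and the opening at its end, in the units of the state.
- read_state(): the state, without advancing time (a new reading comes with each control period).
- get_image(name): name is "scene" or "top"; returns a dict with "color" (420x560x3 uint8, red, green, blue), "z_map" (420x560 float32, m along the optical axis (not along the pixel's ray), 0 where there is no reading), "vfov" (degrees; the focal length in pixels is half the picture's height over the tangent of half this angle, whatever the lens; pixels are square), "cx", "cy" (the principal point, pixels), "pose" (4x4, takes a point from camera to world coordinates). Camera axes: x right, y up, looking along -z (the intrinsics and any distortion apply to the point x, -y, -z); pixel columns grow to the right and rows downward; lengths in m; the calibration is good to about 2 mm. A picture is of the moment at which its call begins.
- sign_off(): hands the job in, once; it reports no verdict.
The state is a dict: "clock": time; "joint_pos": joint angles; "qd": joint speeds; "tau": joint torques, N m; "position": TCP position; "ee_rot": TCP orientation; "wrist_force": force on the tool from outside, world axes, zero at the start; "torque": the same for the moment, N m; "width": opening from 0.0 (shut) to 1.0 (fully open).
Only numpy, scipy, OpenCV 4.12 (cv2) and the standard library are available. Lean on these libraries where they do the work, as an engineer would, in place of code of your own. Each camera call takes 0.05 s, during which the arm holds its last target. There are 200 camera calls.

### The job

Set the white catch dish on the bench under the trough's spout, tall wall away from the stand, and let go of it. Then push the trough's red ledge down with the fingertips until the trough sits against its stop, and keep it pressed there with a steady push of about 10 N (never more than 20 N on the trough) for a good two seconds while all four stones slide out into the dish. Let the trough swing back level, leave the dish with the stones standing there, and leave everything else on the bench where it is.

Things in the scene. Friction and masses are not known exactly. Their poses are not given: they have to be found in the camera images.
- stand: Grey base plate 170 x 155 x 12 mm with two dark uprights that carry the trough's hinge; bolted to the bench. Origin on the bench surface right under the hinge axis. The hinge axis runs along the stand's x axis, 130 mm above the bench; the spout points to the stand's -y. The base plate ends 65 mm from the origin towards the spout.
- drop (a point): The spot on the bench under the spout (145 mm from the stand's origin along its -y, at bench height) where the middle of the dish should stand, its low end towards the stand and its tall end wall away from it. So placed, the dish's y axis is parallel to the stand's y axis and its low end is 15 mm clear of the base plate.
- trough: Aluminium tipping trough, inside 52 mm wide, 225 mm long, walls 20 mm high, open at the spout (-y end, 120 mm from the hinge). Origin on the hinge axis, level with the inner floor; x along the hinge, y away from the spout. A spring holds it level and brings it back when let go. It tips, spout down, to a firm stop post under it that someone has set anew, at 0.48 to 0.6 rad; stones slide only at a steep tilt.
- ledge (a point): Centre of the top face of the red push ledge on the trough's -x side edge, 48 mm (x) by 50 mm (y), 6 mm thick, level with the wall's top; 90 mm from the hinge towards the spout, 53 mm from the trough's middle line, 150 mm above the bench when level. Pushed straight down against 2 to 6 N of spring, it goes down by 40 to 56 mm to the stop; the stop is then felt as a sudden rise in force.
- dish_mid (a point): White catch dish, outside 90 mm (x) by 130 mm (y), 160 g or so, floor and side walls 4 mm thick, side walls 35 mm high; at its -y end a tall end wall, 75 mm high, 10 mm thick and 90 mm wide. This point is the centre of its inner floor, 4 mm above its underside; z up.
- dish_grip (a point): Point to hold the dish by: in the middle of the tall end wall's 10 mm thickness and 90 mm width, 55 mm above the dish's underside (20 mm below the wall's top), 60 mm from dish_mid along the dish's -y. Grip across the thickness, that is along the dish's y axis.
- stone_red_mid (a point): Red flat-bottomed domed stone, 18 mm across, 9 mm high, about 12 g, lying in the trough. This point is its centre, 4.5 mm above its flat underside.
- stone_green_mid (a point): Green flat-bottomed domed stone, 18 mm across, 9 mm high, about 12 g, lying in the trough. This point is its centre, 4.5 mm above its flat underside.
- stone_amber_mid (a point): Amber flat-bottomed domed stone, 18 mm across, 9 mm high, about 12 g, lying in the trough. This point is its centre, 4.5 mm above its flat underside.
- stone_blue_mid (a point): Blue flat-bottomed domed stone, 18 mm across, 9 mm high, about 12 g, lying in the trough. This point is its centre, 4.5 mm above its flat underside.
- jar: Not part of the job, leave it: clear jar with a green cap, 64 mm across, 75 mm tall. Origin at its underside.
- cup: Not part of the job, leave it: copper cup, 72 mm across, 75 mm tall. Origin at its underside.
- graver: Not part of the job, leave it: engraving tool lying down, round wooden handle and thin steel shaft, 115 mm long. Origin at its underside.
- stonebox: Not part of the job, leave it: small white open box with one divider, 70 x 50 x 22 mm. Origin at its underside.
- brush: Not part of the job, leave it: brush with yellow handle lying down, 170 mm long. Origin at its underside.
- driver: Not part of the job, leave it: screwdriver with red handle lying down, 150 mm long. Origin at its underside.
- clamp: Not part of the job, leave it: wooden ring clamp with a brass band, 100 x 22 x 26 mm. Origin at its underside.

How it is judged:
By the outcome, as a careful person would: the job done as asked, in the order asked, and still so for the second after the job is handed in, with the robot touching nothing.
It also fails if it takes over 72 s, if anything falls off the work surface, if the arm or the gripper's body presses on something with over 40 N, if the wrist force passes 120 N, or if a joint passes its speed limit or range.

## Working session

There is one attempt and no reset: what is moved stays moved. The work goes in short steps, Python scripts to look and compute and a tool call to move; the robot and the scene stay as the last step left them, time stands still between calls to the robot, and variables do not carry over. Pictures are saved under pics/ and viewed, about 8 in all and at most 12, crops included, and the job is handed in when it is done.

Besides the shell and the picture viewer there is one more tool, called after "Request:" as a command line: name --pt "numbers of a row" for each row, then --argument value for the rest. play_rows: Moves the arm, as the interface text tells. Its arguments: {"type":"object","properties":{"targets":{"type":"array","items":{"type":"array","items":{"type":"number"}}},"grip":{"type":"number"},"squeeze":{"type":"number"}},"required":["targets"]}

```bash
mkdir -p pics; ls
cat > h.py <<'E'
from plant import *
import numpy as np, cv2
def grab(name,fn=None):
    im=get_image(name)
    if fn: cv2.imwrite('pics/'+fn,im['color'][:,:,::-1])
    return im
def cloud(im):
    z=im['z_map'];h,w=z.shape;f=h/2/np.tan(np.radians(im['vfov'])/2)
    u,v=np.meshgrid(np.arange(w),np.arange(h))
    p=np.stack([(u-im['cx'])/f*z,-(v-im['cy'])/f*z,-z,np.ones_like(z)],-1)
    P=(p@np.array(im['pose']).T)[...,:3]; P[z==0]=np.nan
    return P
E
python3 - <<'E'
from h import *
for n in('scene','top'):
    im=grab(n,n+'0.png'); print(n,im['vfov'],im['cx'],im['cy'],np.round(im['pose'],3).tolist(),[k for k in im])
    np.savez('/tmp/'+n,c=im['color'],P=cloud(im))
print(read_state())
E
```

```text
pics
scene 44.508668733266134 291.3889495522484 206.554752364388 [[-0.586, -0.557, 0.589, 1.416], [0.81, -0.384, 0.443, 0.693], [-0.021, 0.737, 0.676, 1.151], [0.0, 0.0, 0.0, 1.0]] ['color', 'z_map', 'vfov', 'cx', 'cy', 'pose']
top 50.11892067588387 273.5127227772932 214.12035292324222 [[0.031, 0.977, -0.21, 0.305], [-1.0, 0.03, -0.008, 0.0], [-0.002, 0.21, 0.978, 1.154], [0.0, 0.0, 0.0, 1.0]] ['color', 'z_map', 'vfov', 'cx', 'cy', 'pose']
{'clock': 0.1, 'joint_pos': array([-1.36502894e+00,  1.50917284e-01,  1.43794588e+00,  4.62330519e-05,
        1.55379840e+00, -1.34000136e-01]), 'qd': array([-0.00086801, -0.00227318, -0.00287632, -0.00037563,  0.00065154,
        0.00100807]), 'tau': array([ 5.91349119e-03, -7.14380550e+01, -5.71793103e+01,  9.67964934e-05,
        7.16631985e-03, -1.08208926e-05]), 'position': array([ 0.19158284, -0.54193441,  0.24775698]), 'ee_rot': array([-0.57706643,  0.408534  , -0.40800299,  0.57760529]), 'wrist_force': array([ 0.55426786,  0.2795613 , -0.05472056]), 'torque': array([ 0.06279818, -0.05435872, -0.01743697]), 'width': 1.0019538215927284}
```

View pics/top0.png

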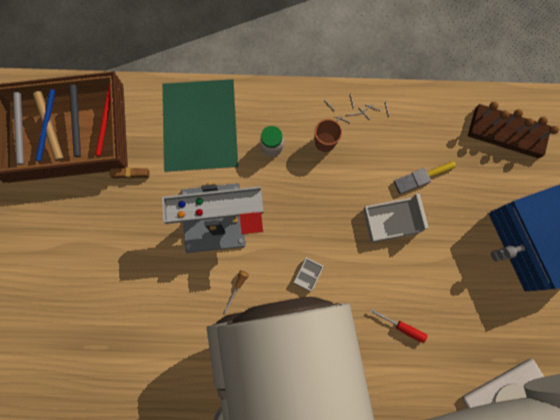

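View pics/scene0.png

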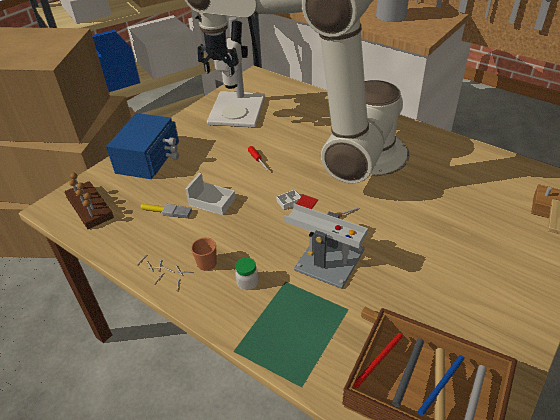

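The top view shows the stand and trough at about (213,215), with the spout and the red ledge to the right, ledge at (251,223). The dish is at (396,220) with its tall wall at (420,214). The scene view agrees. Next I measure.

```bash
cat > m.py <<'E'
from h import *
from scipy.spatial.transform import Rotation as Ro
def rect(pts):
    r=cv2.minAreaRect((pts[:,:2]*1000).astype(np.float32)); return np.round(r[0],1),np.round(r[1],1),round(r[2],2)
def dish(c,P,box):
    y0,y1,x0,x1=box
    m=np.zeros(c.shape[:2],bool); m[y0:y1,x0:x1]=1
    z=P[...,2]; w=m&(c.min(-1)>60)&(np.ptp(c.astype(int),axis=-1)<45)
    out={}
    for n,a,b in(('top',.068,.082),('rim',.028,.042),('floor',-.003,.009),('any',.012,.085)):
        q=P[w&(z>a)&(z<b)]
        if len(q)>5: out[n]=(len(q),rect(q),q.mean(0).round(4))
    return out
E
python3 - <<'E'
from m import *
d=np.load('/tmp/top.npz');c,P=d['c'],d['P'];z=P[...,2]
for k,v in dish(c,P,(185,255,350,440)).items(): print(k,v)
ci=c.astype(int)
m=np.zeros(z.shape,bool);m[180:260,155:275]=1
red=m&(ci[...,0]>120)&(ci[...,1]<60)&(ci[...,2]<60)
m2=red.copy();m2[:,:235]=0
q=P[m2];print('ledge',len(q),rect(q),q.mean(0),np.median(q[:,2]))
q=P[m&(z>.142)&(z<.157)&~red];print('rim',len(q),rect(q))
q=P[m&(z>.115)&(z<.157)&~red];print('trough',len(q),rect(q))
q=P[m&(z>.006)&(z<.018)];print('plate',len(q),rect(q))
print(Ro.from_quat(read_state()['ee_rot']).as_matrix().round(3))
d=np.load('/tmp/scene.npz');c,P=d['c'],d['P'];z=P[...,2];ci=c.astype(int)
print('SCENE')
for k,v in dish(c,P,(170,216,180,242)).items(): print(k,v)
m=np.zeros(z.shape,bool);m[185:290,270:385]=1
red=(ci[...,0]>120)&(ci[...,1]<70)&(ci[...,2]<70)&m&(z>.13)
q=P[red];print('ledge',len(q),rect(q),q.mean(0))
q=P[m&(z>.115)&(z<.157)&~red];print('trough',len(q),rect(q))
q=P[m&(z>.006)&(z<.018)];print('plate',len(q),rect(q))
E
```

```text
top (148, (array([ 555.7, -355. ]), array([88.7, 11. ]), 12.85), array([ 0.5559, -0.3548,  0.0734]))
rim (250, (array([ 542. , -293.1]), array([ 90.8, 124.8]), 12.44), array([ 0.538 , -0.2772,  0.0333]))
floor (1263, (array([ 552.8, -310.7]), array([ 99.5, 155.8]), 15.66), array([ 0.546 , -0.2983,  0.0028]))
any (600, (array([ 566.9, -306.7]), array([133.1, 162.4]), 12.65), array([ 0.5608, -0.3083,  0.0386]))
ledge 416 (array([499.7,  59.6]), array([47.6, 46. ]), 10.34) [nan nan nan] nan
rim 726 (array([532.6, 149.1]), array([237.2, 113.4]), 86.81)
trough 2966 (array([535.7, 148.2]), array([239.3, 114.2]), 84.71)
plate 1754 (array([528.7, 184.1]), array([182.1, 187.8]), 8.1)
[[ 0.333 -0.     0.943]
 [-0.943  0.001  0.333]
 [-0.001 -1.     0.   ]]
SCENE
top (69, (array([ 558.3, -356.1]), array([91.7, 17.2]), 15.0), array([ 0.5604, -0.3547,  0.0736]))
rim (250, (array([ 545.4, -296.9]), array([ 98., 132.]), 11.81), array([ 0.5475, -0.2952,  0.0336]))
floor (407, (array([ 538. , -315.6]), array([181.3, 174.3]), 28.42), array([ 0.5381, -0.3027,  0.0041]))
any (832, (array([ 576.7, -293.7]), array([160.8, 140.1]), 10.55), array([ 0.5612, -0.3118,  0.0331]))
ledge 197 (array([503.7, 129.4]), array([199.6,  53.7]), 87.07) [0.50335295 0.069715   0.14913632]
trough 1832 (array([536.7, 148.5]), array([238.8, 117.6]), 86.72)
plate 1809 (array([450.6, 103.5]), array([447.8, 373.8]), 35.13)
```

Run:
```python
from m import *
for n,box in(('top',(180,260,155,275)),('scene',(195,275,275,385))):
    d=np.load(f'/tmp/{n}.npz');c,P=d['c'],d['P'];z=P[...,2];ci=c.astype(int)
    m=np.zeros(z.shape,bool);m[box[0]:box[1],box[2]:box[3]]=1
    red=m&(ci[...,0]>110)&(ci[...,1]<60)&(ci[...,2]<60)&(abs(z-.15)<.008)&(P[...,1]<.1)
    k=cv2.morphologyEx(red.astype(np.uint8),cv2.MORPH_OPEN,np.ones((3,3)))>0
    q=P[k];print(n,'ledge',len(q),rect(q),q.mean(0).round(4))
    w=m&(z>.122)&(z<.156)&~red
    q=P[w]*1000
    # far (+x) edge: max x per y bin; low edge for y>100 (no ledge)
    ys=np.arange(40,266,6)
    hi=[];lo=[]
    for y in ys:
        s=q[abs(q[:,1]-y)<3]
        if len(s)<5: continue
        hi.append((y,np.percentile(s[:,0],97)))
        if y>100: lo.append((y,np.percentile(s[:,0],3)))
    for e in(hi,lo):
        e=np.array(e)
        for _ in range(3):
            p=np.polyfit(e[:,0],e[:,1],1);r=abs(np.polyval(p,e[:,0])-e[:,1]);e=e[r<=max(2,2*np.median(r))]
        print(' edge yaw deg',np.degrees(np.arctan(-p[0])).round(2),'x at y=150',np.polyval(p,150).round(1),len(e),r.mean().round(2))
    print(' y range',np.percentile(q[:,1],[0.5,99.5]))
    im=cv2.resize(c[box[0]:box[1],box[2]:box[3],::-1],None,fx=5,fy=5,interpolation=cv2.INTER_CUBIC);cv2.imwrite(f'pics/c_{n}.png',im)
```

```text
top ledge 402 (array([499. ,  59.4]), array([45.8, 48.3]), 8.53) [0.4982 0.059  0.1496]
 edge yaw deg 7.99 x at y=150 567.7 31 0.6
 edge yaw deg 7.95 x at y=150 509.4 15 0.19
 y range [ 36.19039459 263.5726795 ]
scene ledge 173 (array([499. ,  57.7]), array([50.7, 49.1]), 8.24) [0.5004 0.0585 0.1504]
 edge yaw deg 8.15 x at y=150 573.1 31 0.54
 edge yaw deg 7.76 x at y=150 511.5 18 0.64
 y range [ 34.38889866 265.76870396]
```

View pics/c_top.png

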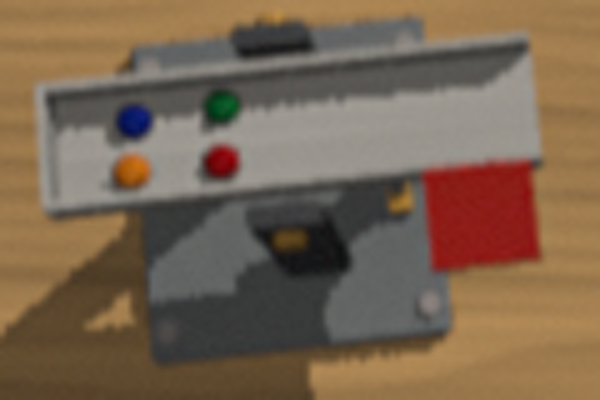

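The trough crop shows the four stones in the closed half and the ledge at the spout end. The stand yaw is about 8°, its origin about (539,155), and the drop about (560,12). The dish's tall wall is at (556,-355) with yaw about 12.6°. Moving towards the dish.

Request:
play_rows --pt "-0.13 0 0.5 0" --pt "-0.13 0 0.9 0" --pt "-0.13 0 0.95 0" --pt "-0.13 0 0.95 0" --pt "-0.13 0 0.95 0" --pt "-0.13 0 0.95 0" --pt "-0.13 0 0.95 0" --pt "-0.13 0 0.95 0" --pt "-0.13 0 0.95 0" --pt "-0.13 0 0.95 0" --pt "-0.13 0 0.95 0" --pt "-0.13 0 0.95 0" --grip -1 --squeeze 40

```text
clock: 1.3
position: [0.4368, -0.4132, 0.2482]
ee_rot: [-0.577, 0.408, -0.408, 0.578]
wrist_force: [-0.2, 0.4, -0.1]
width: 0.998
```

```bash
cat > go.py <<'E'
import sys
from m import *
s=read_state();R=Ro.from_quat(s['ee_rot']).as_matrix();p=s['position']*1000
yaw=np.degrees(np.arctan2(R[1,2],R[0,2]))
print('t',round(s['clock'],2),'p',p.round(1),'yaw',yaw.round(2),'F',s['wrist_force'].round(2),'w',round(s['width'],3))
if len(sys.argv)>3:
    t=np.array([float(a) for a in sys.argv[1:4]])
    print('units',(R.T@(t-p)/25).round(2), 'turn',((yaw-float(sys.argv[4]))/5).round(2))
E
python3 go.py 556 -355 120 12.6
```

```text
t 1.3 p [ 436.8 -413.2  248.2] yaw 19.49 F [-0.17  0.37 -0.11] w 0.998
units [-0.6   5.13  5.27] turn 1.38
```

Request:
play_rows --pt "-0.12 0 0.9 0" --pt "-0.12 0 0.9 0" --pt "-0.12 0.5 0.9 0" --pt "-0.12 0.7 0.9 0" --pt "-0.12 0.8 0.9 0" --pt "0 0.8 0.6 0.5" --pt "0 0.8 0 0.5" --pt "0 0.8 0 0.38" --pt "0 0.6 0 0" --pt "0 0 0 0" --pt "0 0 0 0" --pt "0 0 0 0"

```text
clock: 2.5
position: [0.5511, -0.3581, 0.1245]
ee_rot: [-0.552, 0.442, -0.443, 0.552]
wrist_force: [0.2, -0.1, -0.7]
width: 1.001
```

```bash
python3 go.py 556 -355 53 12.6
python3 - <<'E'
from m import *
im=grab('top','t1.png');c=im['color'];P=cloud(im)
for k,v in dish(c,P,(185,255,350,440)).items(): print(k,v)
im=grab('scene','s1.png')
a=cv2.resize(im['color'][120:240,150:290,::-1],None,fx=4,fy=4);cv2.imwrite('pics/s1c.png',a)
E
```

```text
t 2.5 p [ 551.1 -358.1  124.5] yaw 12.59 F [ 0.15 -0.06 -0.69] w 1.001
units [-0.08  2.86  0.21] turn -0.0
rim (172, (array([ 540.8, -287. ]), array([ 90.4, 111.1]), 12.92), array([ 0.55  , -0.2592,  0.0334]))
floor (666, (array([ 550.6, -289.7]), array([ 90.1, 104.8]), 14.39), array([ 0.5493, -0.2747,  0.0028]))
any (331, (array([ 578. , -277.1]), array([ 82.4, 191.6]), 57.85), array([ 0.5751, -0.2823,  0.0263]))
```

View pics/s1c.png

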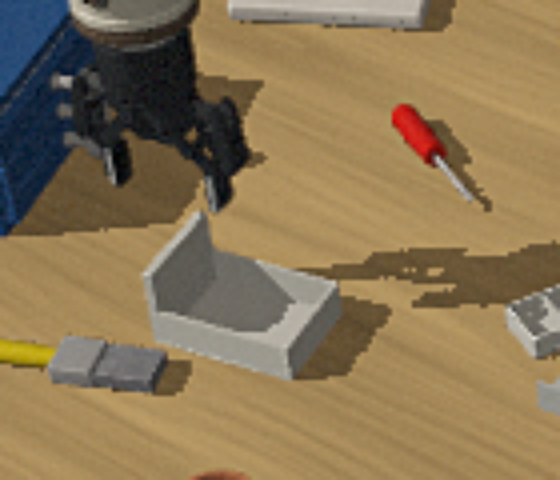

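The fingers straddle the tall wall (crop centre about (175,160), wall at (180,260)), and the brush stays clear. Going down and gripping.

Request:
play_rows --pt "0 0.4 0.2 0" --pt "-0.08 0.6 0 0" --pt "0 0.6 0 0" --pt "0 0.6 0 0" --pt "0 0.4 0 0" --pt "0 0.26 0 0" --pt "0 0 0 0" --pt "0 0 0 0"

```text
clock: 3.4
position: [0.5554, -0.355, 0.0521]
ee_rot: [-0.552, 0.442, -0.442, 0.552]
wrist_force: [0.3, 1.0, -0.5]
width: 0.996
```

Request:
play_rows --pt "0 0 0 0" --pt "0 0 0 0" --pt "0 0 0 0" --pt "0 0 0 0" --pt "0 0 0 0" --pt "0 0 0 0" --pt "0 0 0 0" --pt "0 0 0 0" --pt "0 0 0 0" --pt "0 0 0 0" --grip 1 --squeeze 40

```text
clock: 4.4
position: [0.5553, -0.3549, 0.052]
ee_rot: [-0.552, 0.442, -0.442, 0.552]
wrist_force: [0.3, -1.0, 4.5]
width: 0.111
```

```bash
python3 go.py 556 -355 78 12.6
```

```text
t 4.4 p [ 555.3 -354.9   52. ] yaw 12.57 F [ 0.26 -0.96  4.54] w 0.111
units [ 0.01 -1.04  0.03] turn -0.01
```

Request:
play_rows --pt "0 -0.3 0 0" --pt "0 -0.4 0 0" --pt "0 -0.4 0 0" --pt "0 0 0 0.3" --pt "0 0 0 0.3" --pt "0 0 0 0.31" --pt "0 0 0 0" --pt "0 0 0 0"

```text
clock: 5.2
position: [0.5551, -0.3548, 0.0789]
ee_rot: [-0.534, 0.464, -0.464, 0.534]
wrist_force: [0.2, 0.1, -1.6]
width: 0.116
```

```bash
python3 go.py 568 -47.5 80 8
```

```text
t 5.2 p [ 555.1 -354.8   78.9] yaw 8.02 F [ 0.22  0.06 -1.56] w 0.116
units [-12.1   -0.04   2.23] turn 0.0
```

Request:
play_rows --pt "-0.4 0 0.2 0" --pt "-0.8 0 0.2 0" --pt "-1 0 0.2 0" --pt "-1 0 0.2 0" --pt "-1 0 0.2 0" --pt "-1 0 0.2 0" --pt "-1 0 0.2 0" --pt "-1 0 0.2 0" --pt "-1 0 0.2 0" --pt "-0.8 0 0.2 0" --pt "-0.4 0 0.2 0" --pt "0 0 0 0"

```text
clock: 6.4
position: [0.5771, -0.1125, 0.0795]
ee_rot: [-0.534, 0.463, -0.463, 0.534]
wrist_force: [1.1, -0.2, -1.4]
width: 0.116
```

Request:
play_rows --pt "0 0 0 0" --pt "0 0 0 0" --pt "0 0 0 0"

```text
clock: 6.7
position: [0.5768, -0.1151, 0.0792]
ee_rot: [0.534, -0.464, 0.464, -0.534]
wrist_force: [0.8, -0.1, -2.6]
width: 0.112
```

```bash
python3 go.py 568 -47.5 80 8
python3 - <<'E'
from m import *
im=grab('top');c=im['color'];P=cloud(im)
np.savez('/tmp/t2',c=c,P=P)
for k,v in dish(c,P,(170,255,262,345)).items(): print(k,v)
a=cv2.resize(c[140:280,150:350,::-1],None,fx=3,fy=3)
im=grab('scene');b=cv2.resize(im['color'][130:300,240:400,::-1],None,fx=420/170,fy=420/170)
a=cv2.resize(a,None,fx=.66,fy=.66);b=cv2.resize(b,None,fx=.95,fy=.95)
o=np.zeros((400,780,3),np.uint8);o[:a.shape[0],:a.shape[1]]=a;o[:b.shape[0],a.shape[1]:a.shape[1]+b.shape[1]]=b
cv2.imwrite('pics/t2.png',o)
E
```

```text
t 6.7 p [ 576.8 -115.1   79.2] yaw 7.97 F [ 0.8  -0.07 -2.62] w 0.112
units [-2.73 -0.03  0.03] turn -0.01
rim (150, (array([587., -47.]), array([ 50.6, 122.7]), 3.1), array([ 0.5845, -0.0309,  0.0311]))
floor (23, (array([603.7, -11.9]), array([ 62.3, 147.1]), 47.01), array([ 5.958e-01, -3.000e-04,  1.000e-04]))
any (280, (array([581.2, -55.1]), array([ 68.6, 137.2]), 5.48), array([ 0.5864, -0.0275,  0.0421]))
```

View pics/t2.png

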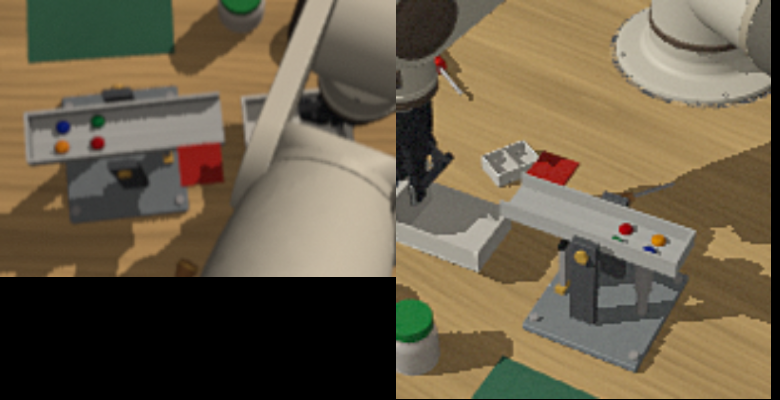

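The picture shows the dish held level just short of the spout (right panel, low end at (490,240), spout at (510,210)). Checking how high the forearm is before going under the trough.

Run:
```python
import numpy as np
P=np.load('/tmp/t2.npz')['P']
for lo in np.arange(.3,.7,.05):
    s=P[(P[...,0]>lo)&(P[...,0]<lo+.05)&(P[...,1]<.03)&(P[...,1]>-.25)&(P[...,2]>.16)]
    if len(s): print(lo.round(2),len(s),s[:,1].min().round(3),s[:,1].max().round(3),'zmin',np.percentile(s[:,2],[1,5,50]).round(3))
```

```text
0.3 3576 -0.102 0.03 zmin [0.516 0.536 0.574]
0.35 3122 -0.128 0.03 zmin [0.466 0.482 0.537]
0.4 2882 -0.146 0.017 zmin [0.461 0.474 0.49 ]
0.45 1331 -0.161 0.002 zmin [0.37  0.409 0.478]
0.5 2744 -0.192 -0.014 zmin [0.204 0.269 0.415]
0.55 2629 -0.197 -0.029 zmin [0.169 0.367 0.433]
0.6 613 -0.182 -0.036 zmin [0.394 0.409 0.426]
```

Request:
play_rows --pt "-0.3 0 0 0" --pt "-0.5 0 0 0" --pt "-0.5 0 0 0" --pt "-0.5 0 0 0" --pt "-0.5 0 0 0" --pt "-0.3 0 0 0" --pt "-0.13 0 0.03 0" --pt "0 0 0 0" --pt "0 0 0 0" --pt "0 0 0 0"

```text
clock: 7.8
position: [0.5682, -0.0472, 0.0793]
ee_rot: [0.534, -0.464, 0.464, -0.534]
wrist_force: [0.5, -0.5, -1.6]
width: 0.109
```

Request:
play_rows --pt "0 0.2 0 0" --pt "0 0.25 0 0" --pt "0 0.25 0 0" --pt "0 0.15 0 0" --pt "0 0.08 0 0" --pt "0 0.06 0 0" --pt "0 0 0 0" --pt "0 0 0 0"

```text
clock: 8.6
position: [0.5682, -0.0468, 0.0547]
ee_rot: [-0.534, 0.464, -0.464, 0.534]
wrist_force: [0.4, 0.9, -1.2]
width: 0.117
```

```bash
python3 go.py 568 -47.5 52 8
```

```text
t 8.6 p [568.2 -46.8  54.7] yaw 8.02 F [ 0.44  0.88 -1.23] w 0.117
units [ 0.03  0.11 -0.01] turn 0.0
```

Request:
play_rows --pt "0.03 0.04 0 0" --pt "0 0.04 0 0" --pt "0 0.03 0 0" --pt "0 0.02 0 0" --pt "0 0 0 0" --pt "0 0 0 0"

```text
clock: 9.2
position: [0.5683, -0.0476, 0.052]
ee_rot: [-0.534, 0.464, -0.464, 0.534]
wrist_force: [-5.9, -0.4, 8.7]
width: 0.113
```

Request:
play_rows --pt "0 0 0 0" --pt "0 0 0 0" --pt "0 0 0 0" --pt "0 0 0 0" --pt "0 0 0 0" --pt "0 0 0 0" --pt "0 0 0 0" --pt "0 0 0 0" --grip -1

```text
clock: 10.0
position: [0.5682, -0.0475, 0.0513]
ee_rot: [-0.534, 0.464, -0.464, 0.534]
wrist_force: [-0.8, 1.0, 0.7]
width: 0.997
```

Request:
play_rows --pt "0 -0.3 0 0" --pt "0 -0.6 0 0" --pt "0 -0.8 0 0" --pt "0 -1 0 0" --pt "0 -1 0 0" --pt "0 -1 0 0" --pt "0 -1 0 0" --pt "0 -1 0 0" --pt "0 -0.6 0 0" --pt "0 -0.3 0 0" --pt "0 0 0 0" --pt "0 0 0 0"

```text
clock: 11.2
position: [0.5679, -0.0475, 0.2404]
ee_rot: [0.534, -0.464, 0.463, -0.534]
wrist_force: [-0.2, -0.1, -0.1]
width: 0.997
```

```bash
python3 go.py 499.5 59 240 8
python3 - <<'E'
from m import *
im=grab('scene');c=im['color'];P=cloud(im)
for k,v in dish(c,P,(195,260,230,312)).items(): print(k,v)
b=cv2.resize(c[150:300,220:400,::-1],None,fx=3,fy=3);cv2.imwrite('pics/s3.png',b)
E
```

```text
t 11.2 p [567.9 -47.5 240.4] yaw 8.02 F [-0.23 -0.14 -0.09] w 0.997
units [-4.6   0.02 -2.12] turn 0.0
top (97, (array([601.3,  -8.7]), array([153. , 210.7]), 55.42), array([ 0.5745, -0.036 ,  0.0742]))
rim (292, (array([540.8, -25.9]), array([265.2, 147.2]), 62.1), array([0.5641, 0.0199, 0.0338]))
floor (709, (array([509.9, -33.2]), array([304.2, 160.3]), 43.79), array([ 0.5273, -0.0062,  0.004 ]))
any (1006, (array([531. ,  15.9]), array([361.9, 177.8]), 20.07), array([0.5513, 0.0012, 0.0336]))
```

View pics/s3.png

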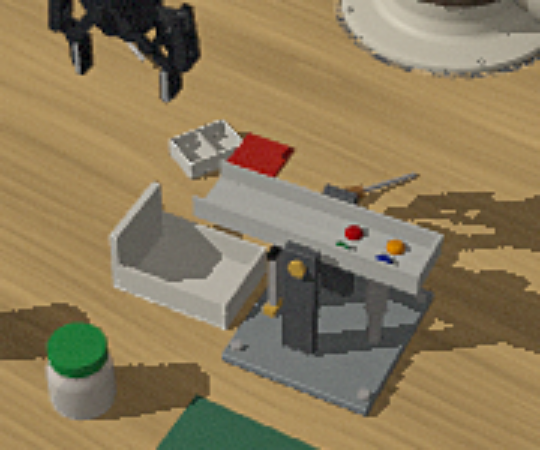

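The dish stands under the spout with its tall wall away from the stand (crop (135,235)), released. Next: shut the fingers, go over the ledge and probe.

Request:
play_rows --pt "-0.3 0 -0.2 0" --pt "-0.6 0 -0.3 0" --pt "-0.7 0 -0.3 0" --pt "-0.7 0 -0.3 0" --pt "-0.7 0 -0.3 0" --pt "-0.7 0 -0.3 0" --pt "-0.5 0 -0.2 0" --pt "-0.3 0 -0.12 0" --pt "-0.1 0 -0.1 0" --pt "0 0 0 0" --pt "0 0 0 0" --pt "0 0 0 0" --grip 1

```text
clock: 12.45
position: [0.4999, 0.0585, 0.2412]
ee_rot: [0.534, -0.464, 0.464, -0.534]
wrist_force: [-0.3, -0.2, 0.4]
width: 0.001
```

Request:
play_rows --pt "0 0.3 0 0" --pt "0 0.6 0 0" --pt "0 0.6 0 0" --pt "0 0.4 0 0" --pt "0 0.3 0 0" --pt "0 0 0 0" --pt "0 0 0 0" --pt "0 0 0 0" --pt "0 0 0 0"

```text
clock: 13.35
position: [0.4999, 0.059, 0.1868]
ee_rot: [-0.534, 0.464, -0.464, 0.534]
wrist_force: [0.0, 0.4, -0.0]
width: 0.002
```

```bash
python3 go.py 499.5 59 167 8
python3 - <<'E'
from m import *
im=grab('scene');c=im['color']
b=cv2.resize(c[130:270,230:400,::-1],None,fx=4,fy=4);cv2.imwrite('pics/s4.png',b)
E
```

```text
t 13.35 p [499.9  59.  186.8] yaw 8.02 F [ 0.03  0.35 -0.01] w 0.002
units [-0.    0.79 -0.02] turn 0.0
```

View pics/s4.png

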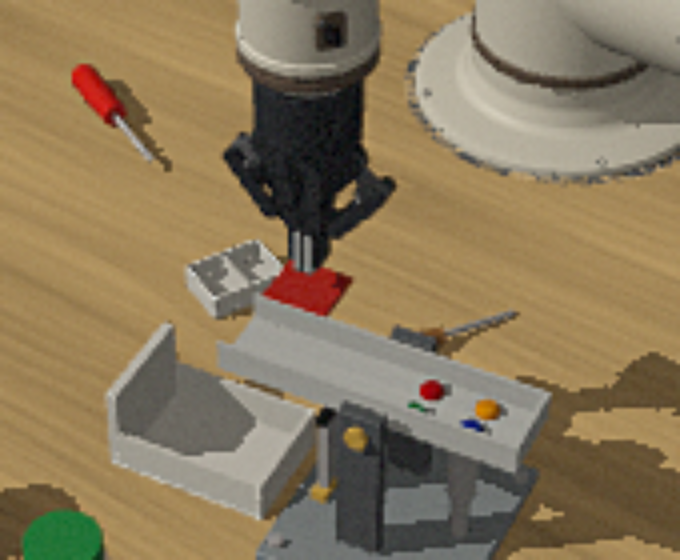

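The closed fingertips (crop (305,255)) are right above the red ledge (305,288). Pressing down.

Request:
play_rows --pt "0 0.2 0 0" --pt "0 0.3 0 0" --pt "0 0.15 0 0" --pt "0 0.1 0 0" --pt "0 0.1 0 0" --pt "0 0.1 0 0" --pt "0 0.1 0 0" --pt "0 0.1 0 0" --pt "0 0.1 0 0" --pt "0 0.1 0 0" --pt "0 0.1 0 0" --pt "0 0.1 0 0"

```text
clock: 14.6
position: [0.4997, 0.0589, 0.1474]
ee_rot: [-0.534, 0.464, -0.464, 0.534]
wrist_force: [0.1, -3.8, 4.6]
width: 0.001
```

Request:
play_rows --pt "0 0.1 0 0" --pt "0 0.1 0 0" --pt "0 0.1 0 0" --pt "0 0.1 0 0" --pt "0 0.1 0 0" --pt "0 0.1 0 0" --pt "0 0 0 0" --pt "0 0 0 0"

```text
clock: 15.4
position: [0.4996, 0.0591, 0.1325]
ee_rot: [0.534, -0.464, 0.464, -0.534]
wrist_force: [0.3, -0.3, 4.1]
width: 0.002
```

Request:
play_rows --pt "0 0.05 0 0" --pt "0 0.05 0 0" --pt "0 0.05 0 0" --pt "0 0.05 0 0" --pt "0 0 0 0"

```text
clock: 15.9
position: [0.4997, 0.059, 0.1274]
ee_rot: [-0.534, 0.464, -0.464, 0.534]
wrist_force: [1.1, -0.4, 4.9]
width: 0.001
```

Request:
play_rows --pt "0 0.03 0 0" --pt "0 0.03 0 0" --pt "0 0.03 0 0" --pt "0 0 0 0"

```text
clock: 16.3
position: [0.4996, 0.059, 0.1252]
ee_rot: [-0.534, 0.464, -0.464, 0.534]
wrist_force: [0.9, 0.2, 4.0]
width: -0.003
```

Request:
play_rows --pt "0 0.02 0 0" --pt "0 0.02 0 0" --pt "0 0.02 0 0" --pt "0 0 0 0"

```text
clock: 16.7
position: [0.4997, 0.059, 0.1238]
ee_rot: [-0.534, 0.464, -0.464, 0.534]
wrist_force: [0.9, -0.3, 3.1]
width: -0.005
```

Request:
play_rows --pt "0 0.02 0 0" --pt "0 0 0 0"

```text
clock: 16.9
position: [0.4997, 0.059, 0.1233]
ee_rot: [-0.534, 0.464, -0.464, 0.534]
wrist_force: [0.3, 0.0, 5.2]
width: -0.0
```

Request:
play_rows --pt "0 0.02 0 0" --pt "0 0.02 0 0" --pt "0 0.02 0 0" --pt "0 0 0 0"

```text
clock: 17.3
position: [0.4997, 0.059, 0.1218]
ee_rot: [-0.534, 0.464, -0.464, 0.534]
wrist_force: [0.4, 0.4, 5.0]
width: -0.0
```

```bash
python3 go.py
```

```text
t 17.3 p [499.7  59.  121.8] yaw 8.02 F [0.37 0.4  5.01] w -0.0
```

Request:
play_rows --pt "0 0.02 0 0" --pt "0 0.02 0 0" --pt "0 0.02 0 0" --pt "0 0 0 0"

```text
clock: 17.7
position: [0.4997, 0.059, 0.1202]
ee_rot: [0.534, -0.464, 0.464, -0.534]
wrist_force: [0.9, -0.4, 3.2]
width: 0.003
```

Request:
play_rows --pt "0 0.02 0 0" --pt "0 0.02 0 0" --pt "0 0.02 0 0" --pt "0 0 0 0"

```text
clock: 18.1
position: [0.4997, 0.059, 0.1187]
ee_rot: [-0.534, 0.464, -0.464, 0.534]
wrist_force: [-0.1, 0.8, 5.0]
width: 0.001
```

Request:
play_rows --pt "0 0.02 0 0" --pt "0 0.02 0 0" --pt "0 0.02 0 0" --pt "0 0 0 0"

```text
clock: 18.5
position: [0.4999, 0.059, 0.1179]
ee_rot: [-0.534, 0.464, -0.464, 0.534]
wrist_force: [-3.3, -1.6, 12.7]
width: -0.001
```

The force jumped to 12.7 N, so that is the stop. Ease slightly to about 10 N and hold.

Request:
play_rows --pt "0 -0.005 0 0" --pt "0 0 0 0" --pt "0 0 0 0" --pt "0 0 0 0"

```text
clock: 18.9
position: [0.4998, 0.0589, 0.118]
ee_rot: [-0.534, 0.464, -0.464, 0.534]
wrist_force: [-1.9, -0.2, 10.8]
width: 0.002
```

```bash
python3 go.py
python3 - <<'E'
from m import *
for i in range(5):
    im=grab('scene'); print(read_state()['wrist_force'].round(1))
c=im['color']
b=cv2.resize(c[150:290,230:390,::-1],None,fx=4,fy=4);cv2.imwrite('pics/s5.png',b)
E
```

```text
t 18.9 p [499.8  58.9 118. ] yaw 8.02 F [-1.87 -0.16 10.83] w 0.002
[-1.7 -0.3 10.5]
[-2.7 -0.5 12. ]
[-1.9 -0.1 11.9]
[-2.4 -1.  10.7]
[-2.7 -0.  11.1]
```

View pics/s5.png

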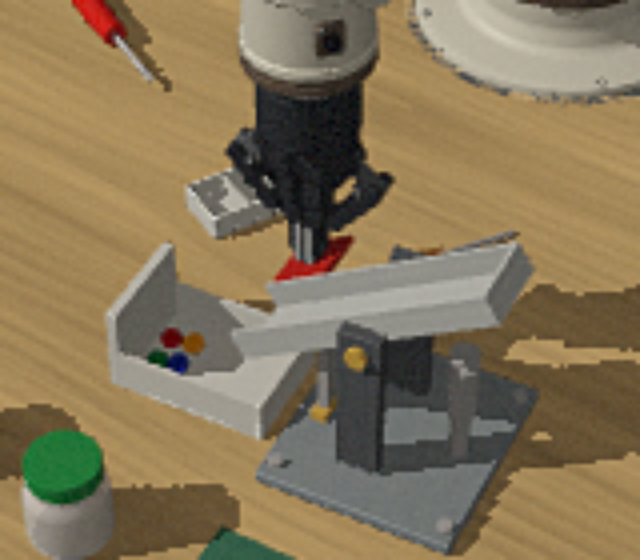

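All four stones are in the dish, at crop (160–195, 338–362), and the trough is on its stop at about 11 N. I'll hold this, then raise slowly.

Request:
play_rows --pt "0 -0.003 0 0" --pt "0 0 0 0" --pt "0 0 0 0" --pt "0 0 0 0" --pt "0 0 0 0" --pt "0 0 0 0" --pt "0 0 0 0" --pt "0 0 0 0" --pt "0 0 0 0" --pt "0 0 0 0" --pt "0 0 0 0" --pt "0 0 0 0"

```text
clock: 20.35
position: [0.4998, 0.0589, 0.118]
ee_rot: [-0.534, 0.464, -0.464, 0.534]
wrist_force: [-2.2, -0.9, 10.1]
width: -0.001
```

Request:
play_rows --pt "0 0 0 0" --pt "0 0 0 0" --pt "0 0 0 0" --pt "0 0 0 0" --pt "0 0 0 0" --pt "0 0 0 0" --pt "0 0 0 0" --pt "0 0 0 0" --pt "0 0 0 0" --pt "0 0 0 0" --pt "0 0 0 0" --pt "0 0 0 0"

```text
clock: 21.55
position: [0.4998, 0.0589, 0.118]
ee_rot: [-0.534, 0.464, -0.464, 0.534]
wrist_force: [-1.8, -0.3, 11.0]
width: -0.001
```

Request:
play_rows --pt "0 0 0 0" --pt "0 0 0 0" --pt "0 0 0 0" --pt "0 0 0 0" --pt "0 0 0 0" --pt "0 0 0 0"

```text
clock: 22.15
position: [0.4999, 0.0589, 0.118]
ee_rot: [-0.534, 0.464, -0.464, 0.534]
wrist_force: [-1.2, -1.0, 10.7]
width: 0.001
```

Request:
play_rows --pt "0 -0.1 0 0" --pt "0 -0.15 0 0" --pt "0 -0.2 0 0" --pt "0 -0.2 0 0" --pt "0 -0.2 0 0" --pt "0 -0.2 0 0" --pt "0 -0.2 0 0" --pt "0 -0.2 0 0" --pt "0 -0.2 0 0" --pt "0 -0.2 0 0" --pt "0 -0.2 0 0" --pt "0 -0.2 0 0"

```text
clock: 23.35
position: [0.4996, 0.059, 0.1741]
ee_rot: [0.534, -0.464, 0.464, -0.534]
wrist_force: [-0.4, -0.9, -0.4]
width: -0.001
```

Request:
play_rows --pt "0 -0.3 0 0" --pt "0 -0.5 0 0" --pt "0 -0.6 0 0" --pt "0 -0.6 0 0" --pt "0 -0.6 0 0" --pt "0 -0.5 0 0" --pt "0 -0.3 0 0" --pt "0 0 0 0" --pt "0 0 0 0" --pt "0 0 0 0"

```text
clock: 24.35
position: [0.4995, 0.059, 0.2581]
ee_rot: [0.534, -0.464, 0.463, -0.534]
wrist_force: [0.5, -0.6, 0.4]
width: -0.0
```

```bash
python3 go.py
python3 - <<'E'
from m import *
im=grab('scene');c=im['color']
b=cv2.resize(c[130:320,120:400,::-1],None,fx=2.8,fy=2.8);cv2.imwrite('pics/s6.png',b)
E
```

```text
t 24.35 p [499.5  59.  258.1] yaw 8.02 F [ 0.48 -0.59  0.42] w -0.0
```

View pics/s6.png

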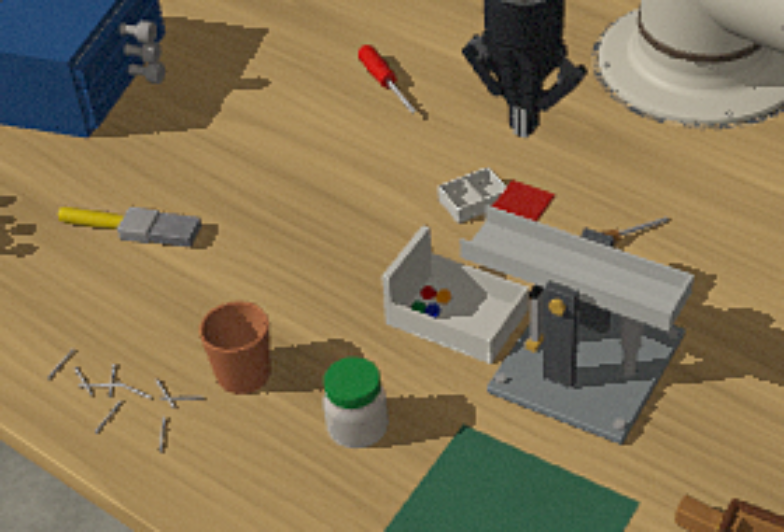

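The trough is level, all four stones are in the dish (crop (415–445, 292–310)), the arm is clear and everything else is where it was. Handing in.

```bash
python3 -c "from plant import *; print(sign_off())"
```

```text
the job is handed in; nothing more can be done
None
```

The job is done and handed in at about 24.4 s of robot time; `sign_off()` reports no verdict.

- **Dish:** I gripped it by the tall wall, set it at the drop spot, about (0.560, 0.012) m with yaw 8°, tall wall away from the stand, and let go. In the last picture it still stands there. I checked its placing by the tool pose and by eye. My depth-based check after placing picked up the trough and gave no usable numbers.
- **Trough:** I pushed the ledge down with closed fingertips and felt the stop at about 49 mm of travel. I held it there for about 3.6 s at roughly 10–12 N. The highest force I read was 12.7 N, though I only read it between moves.
- **End state:** The last picture shows all four stones in the dish and the trough swung back level. The other objects in that view look unmoved, and the arm is raised clear with the wrist force near zero.

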